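Level a dish stage with a wedge

TASK

The hinged plate that carries the four-well dish sags at its front. Take the orange wedge by its grip and push it, thin end first and flat on the worktop, under the foot bar at the plate's front edge until the plate just sits level against its two stops, then stop pushing (do not jam it tight) and let go. Do not disturb the media bottle or the marker pen.

Things in the scene. Friction and masses are not known exactly. Their poses are not given: they have to be found in the camera images.
- stage: Grey dish-levelling stage, 170 mm wide, 165 mm deep, fixed. Origin on the worktop under the middle of the plate's front edge; +x runs from that edge back to the hinge 135 mm behind, y along the edge, z up. Side rails leave a 124 mm wide passage for the wedge (y = -62 to 62 mm), open to the front. Stop lugs at the front corners reach 50 mm high; the dish fixed on the plate reaches 56 mm.
- plate (a joint): Tilt of the aluminium plate (148 mm wide, 8 mm thick, about 0.35 kg, varies) about its rear hinge, rad: 0 is level, against the stops, and cannot be passed; -0.085 is the sagging rest; it falls back if not propped. While the plate rises a push on the wedge takes some 5 to 18 N (up to 4 N before it touches the bar); once it meets the stops the force climbs steeply, some 5 N per mm of push.
- plate_edge (a point): Middle of the plate's top front edge, 41 mm high at level. Below, 5 mm behind the edge, hangs the foot bar: steel, level, 10 mm thick, 62 mm long along y, centred, on two brass screws. Its underside is 18 to 24 mm above the worktop when the plate is level (11 mm lower when it sags): this differs from case to case, is not reported and stays fixed during the job.
- wedge: Orange wedge, 160x40 mm, loose, 0.12 kg. Origin on its underside below the grip's centre; +x points to the thin end. Ramp from 3 mm thick at the tip (x = 138 mm) to 30 mm at x = 18 mm, then flat to the tail (x = -22 mm). Grip block x = -19 to 15 mm, 22 mm wide in y, 30 to 62 mm high, to pinch across y from above. Left under the foot bar it stays put by friction.
- media_bottle: Clear bottle of pink medium with blue cap, 52 mm across, 82 mm high, loose, a bystander; origin under its centre.
- marker: White and blue marker pen, 135 mm long, lying loose, a bystander; origin under its middle.

How it is judged:
By the outcome, as a careful person would: the job done as asked, in the order asked, and still so for the second after the job is handed in, with the robot touching nothing.
It also fails if it takes over 51 s, if anything falls off the work surface, if the arm or the gripper's body presses on something with over 40 N, if the wrist force passes 120 N, or if a joint passes its speed limit or range.

ROBOT

A 6-joint arm with a two-finger parallel gripper is mounted at the origin on a cart in front of the work surface, level with it; the furniture and walls round the work are solid. World frame = base frame: x ahead of the robot, y to its left, z up, the work surface at z = 0. Lengths are in m, angles in degrees, forces in N, time in s.
With the tool pointing down it reaches from about 0.4 to 0.825 m from the base axis. Payload 7 kg.
Tool frame: the origin (TCP) lies between the finger pads; the fingertips stand ctrl.nose_length ahead of it and the grasp point (between the pads) lies 2 mm behind it (ctrl.nose_length is the distance from the TCP to the fingertips, in m); z points along the fingers, y is the line along which they close (so a half turn about z gives the same grasp; the last joint's range is limited). The gripper opens to 88 mm and grips with 3 to 60 N. Pads are 19 mm wide; open, the fingers measure 130 mm over their backs; the gripper's body (78 mm by 193 mm) begins 47 mm behind the grasp point.
Start: joints at [-54.253, 20.546, 0.682, 0, -70.136, -16.507], TCP at [0.222, -0.637, 0.244] pointing down, gripper open.
Joint ranges: [-176.03, 176.03], [-82.01, 121.73], [-58.28, 71.71], [-173.87, 95.51], [-174.79, -0.11], [-173.66, 173.66]. Speed limits (degrees/s): [136.94, 136.94, 172.46, 180, 180, 180].

INTERFACE

Orientations are given as [roll, pitch, yaw] about the fixed x, y, z axes, in that order (R = Rz(yaw) Ry(pitch) Rx(roll)).
In Python, from plant import ctrl gives the robot as it stands.
- The arm moves only by the tool apply_moves, never from a script. Its argument "commands" is a list of rows, each a list of 3 entries, a list of its own where there are three numbers: the shift along the world's x, y, z in cm, then the turn about the world's z in rad, then the closure, from 0 (fully open) to 1 (shut). In form: [[[x, y, z], turn, jaw], ...]. A call has 1 to 20 rows; each row is the pose to reach, as a shift and turn from the pose commanded when the call began; what a row does not reach only later rows make up. A row lasts 1/12 s, in which the tool goes at most 41.7 mm and 7.16 degrees, less where a joint would pass 70% of its speed; a pose out of reach is approached as far as the arm can. A call with a gripper value outside its range is refused whole. The fingers move at their own pace and stop on an object; the grip force is fixed at half the most. Time passes only in rows, so rows that repeat a pose let the fingers close. It gives the time, the measured TCP pose, the force, the opening and the grip force at its end, in the units of the state.
- ctrl.get_obs(): the state, without advancing time (a new reading comes with each control period).
- ctrl.snapshot(name): name is "side" or "top"; returns a dict with "img" (420x560x3 uint8, red, green, blue), "fx", "fy", "cx", "cy" (pixels), "T" (4x4, takes a point from camera to world coordinates). Camera axes: x right, y up, looking along -z (the intrinsics and any distortion apply to the point x, -y, -z); pixel columns grow to the right and rows downward; lengths in m; the calibration is good to about 2 mm. A picture is of the moment at which its call begins. There is no depth.
- ctrl.close_job(): hands the job in; it is judged then, once.
Trained networks look in a picture, given as the dict that the camera call returned (one of the last four; its "shot" number tells which), for a name from the list of things; names that differ only in an ending like _2 or _b are one class to them, and where a whole thing is asked for, a point or a joint stands for the part that bears it (a point fixed in the world has none). Each returns a list of dicts, best first, with "score" (0 to 1); they miss things now and then, are a little off and sometimes report something else, mostly with a low value. They report only what shows in the picture. A call takes as long as a camera call.
- ctrl.search_frame(picture, target): "at" ([column, row] in pixels, amid what is visible of it).
- ctrl.spot_point(picture, target): "at" ([column, row] in pixels: a listed point, or the origin of a listed thing).
The state is a dict: "clock": time; "joint_pos": joint angles; "qvel": joint speeds; "tau": joint torques, N m; "tool_pos": TCP position; "orientation": TCP orientation; "force": force on the tool from outside, world axes, zero at the start; "moment": the same for the moment, N m; "opening": finger opening in m; "gripper_force": force on a finger pad.
Only numpy, scipy, OpenCV 4.12 (cv2) and the standard library are available. Lean on these libraries where they do the work, as an engineer would, in place of code of your own. Each camera call takes 0.05 s, during which the arm holds its last target. There are 200 camera calls.

## Working session

There is one attempt and no reset: what is moved stays moved. The work goes in short steps, Python scripts to look and compute and a tool call to move; the robot and the scene stay as the last step left them, time stands still between calls to the robot, and variables do not carry over. Pictures are saved under pics/ and viewed, at most 10 in all, crops included, and the job is handed in when it is done.

Besides the shell and the picture viewer there is one more tool, called after "Emit:" in YAML: its name, and indented under it one key for each argument. apply_moves: Moves the arm, as the interface text tells. Its arguments: {"type":"object","properties":{"commands":{"type":"array"}},"required":["commands"]}

```bash
mkdir -p pics
cat > h.py <<'E'
import numpy as np, cv2
from plant import ctrl
def ray(s,px):
    T=np.array(s["T"]);d=np.array([(px[0]-s["cx"])/s["fx"],-(px[1]-s["cy"])/s["fy"],-1.0])
    return T[:3,3],T[:3,:3]@d
def at(s,px,z=0.):
    o,d=ray(s,px);return o+d*(z-o[2])/d[2]
def proj(s,p):
    T=np.array(s["T"]);c=T[:3,:3].T@(np.array(p)-T[:3,3])
    return np.array([s["cx"]+s["fx"]*c[0]/-c[2],s["cy"]-s["fy"]*c[1]/-c[2]])
def save(s,n,crop=None,k=1):
    im=s["img"][:,:,::-1]
    if crop: im=im[crop[1]:crop[3],crop[0]:crop[2]]
    cv2.imwrite("pics/"+n,cv2.resize(im,None,fx=k,fy=k))
E
python3 - <<'E'
from h import *
np.set_printoptions(precision=4,suppress=True)
print(ctrl.nose_length,ctrl.get_obs())
for n in("top","side"):
    s=ctrl.snapshot(n);save(s,n+"0.png")
    print(n,[k for k in s if k!="img"],s["fx"],s["cx"],s["cy"],np.array(s["T"]))
    for t,z in(("wedge",0),("stage",0),("plate_edge",.03),("media_bottle",0),("marker",0)):
        for r in ctrl.spot_point(s,t)[:2]: print(t,r["score"],r["at"],at(s,r["at"],z))
E
```

```text
0.017 {'clock': 0.0, 'joint_pos': array([-54.2553,  20.5906,   0.6334,  -0.0186, -70.1348, -16.5059]), 'qvel': array([-0.0715, -0.0408,  0.0249,  0.0142, -0.0028,  0.0421]), 'tau': array([ -0.0003, -58.2708,  29.3076,   6.9976,   0.0072,  -0.0001]), 'tool_pos': array([ 0.2222, -0.6369,  0.2426]), 'orientation': array([ 179.9067,   -0.0094, -160.7675]), 'force': array([ 1.1095, -0.1445,  0.7873]), 'moment': array([0.0448, 0.0058, 0.0055]), 'gripper_force': 0.0, 'opening': 0.08787285785771466}
top ['fx', 'fy', 'cx', 'cy', 'T', 'shot'] 489.61195133439236 281.3308424033121 204.05874913944498 [[-0.0116  0.9942 -0.1067  0.5464]
 [-0.9999 -0.0126 -0.0084  0.057 ]
 [-0.0097  0.1066  0.9943  1.0338]
 [ 0.      0.      0.      1.    ]]
wedge 0.62 [144.2, 280.9] [0.4991 0.3548 0.    ]
stage 0.9 [323.3, 208.5] [ 0.6467 -0.0231  0.    ]
plate_edge 0.65 [323.0, 208.4] [ 0.644  -0.0202  0.03  ]
media_bottle 0.92 [176.7, 181.0] [0.7098 0.2889 0.    ]
marker 0.63 [410.4, 226.6] [ 0.6061 -0.2058  0.    ]
side ['fx', 'fy', 'cx', 'cy', 'T', 'shot'] 453.90034714013683 285.38409802132225 213.65951883298465 [[ 0.9841  0.1081 -0.1406  0.5237]
 [-0.1774  0.5979 -0.7817 -0.6466]
 [-0.0004  0.7942  0.6076  0.6305]
 [ 0.      0.      0.      1.    ]]
wedge 0.91 [209.7, 177.1] [0.5065 0.3501 0.    ]
stage 0.91 [292.3, 273.1] [ 0.649  -0.0259  0.    ]
plate_edge 0.97 [293.1, 261.6] [ 0.6504 -0.0253  0.03  ]
media_bottle 0.63 [292.9, 181.8] [0.7116 0.2909 0.    ]
marker 0.72 [280.2, 358.1] [ 0.5932 -0.2118  0.    ]
```

View pics/top0.png

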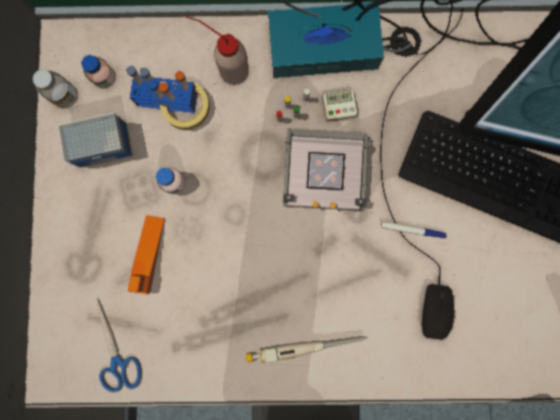

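View pics/side0.png

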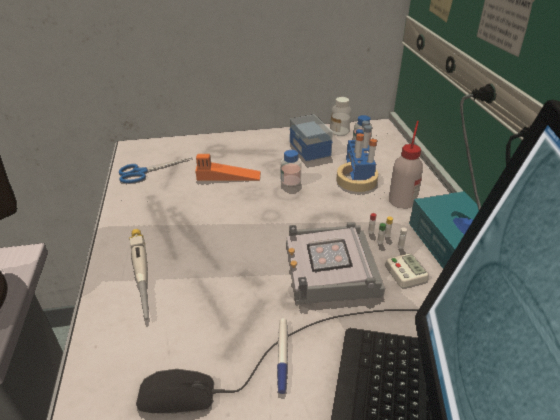

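The wedge lies with its grip end at about (140,285) and its tip at (155,217) in top, where up is +x. The stage front edge runs along row ~205 at columns 287–366. The bottle is at (171,180) and the marker at (413,229). Next I'll fit the wedge silhouette and zoom in on the stage.

```bash
cat >> h.py <<'E'
B=[(-.022,0),(-.022,.03),(.018,.03),(.138,.003),(.138,0)]
BODY=np.array([(x,y,z) for x,z in B for y in(-.02,.02)])
GRIP=np.array([(x,y,z) for x in(-.019,.015) for y in(-.011,.011) for z in(.03,.062)])
def xf(P,x,y,a):
    c,s=np.cos(a),np.sin(a);return P@np.array([[c,s,0],[-s,c,0],[0,0,1]])+[x,y,0]
def sil(s,p,k=4):
    m=np.zeros((420*k,560*k),np.uint8)
    for P in(BODY,GRIP):
        q=np.array([proj(s,v) for v in xf(P,*p)]);q=((q+.5)*k).astype(np.int32)
        cv2.fillConvexPoly(m,cv2.convexHull(q),1)
    return m
def orange(s,k=4):
    h=cv2.cvtColor(s["img"],cv2.COLOR_RGB2HSV);m=cv2.inRange(h,(3,150,60),(16,255,255))
    m=cv2.resize(m,None,fx=k,fy=k,interpolation=cv2.INTER_LINEAR)>127
    n,l,st,_=cv2.connectedComponentsWithStats(m.astype(np.uint8));return l==1+np.argmax(st[1:,4])
def fitw(ss,p0):
    from scipy.optimize import minimize
    ms=[orange(s) for s in ss]
    f=lambda p:np.mean([1-(sil(s,(p[0],p[1],p[2])).astype(bool)&m).sum()/(sil(s,p).astype(bool)|m).sum() for s,m in zip(ss,ms)])
    r=minimize(f,p0,method="Nelder-Mead",options=dict(initial_simplex=np.array(p0)+np.array([[0,0,0],[.01,0,0],[0,.01,0],[0,0,.1]])))
    return r.x,r.fun
E
python3 - <<'E'
from h import *
np.set_printoptions(precision=4,suppress=True)
t=ctrl.snapshot("top");s=ctrl.snapshot("side")
for ss in([t],[s],[t,s]):
    p,f=fitw(ss,[.503,.352,-.2]);print(p,np.degrees(p[2]),f)
save(t,"topst.png",(275,120,385,220),7)
save(s,"sidest.png",(275,215,390,310),6)
E
```

```text
[ 0.5003  0.3575 -0.1787] -10.238175010263515 0.10238464591074714
[ 0.4986  0.3566 -0.1481] -8.483884696948117 0.20566860465116277
[ 0.4985  0.3595 -0.1789] -10.250216972415295 0.15397110766429395
```

View pics/topst.png

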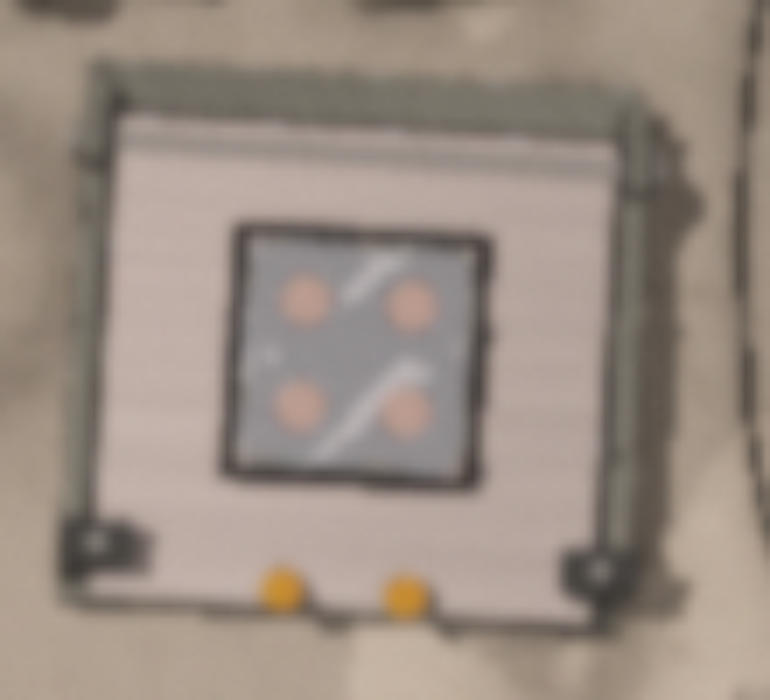

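View pics/sidest.png

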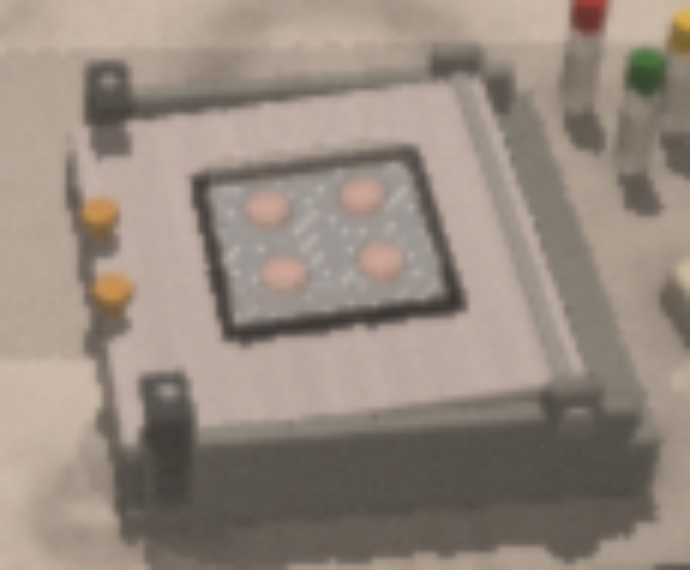

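Top shows the lug screw tops at crop (97,542) and (600,570), the brass screws at (283,591) and (406,598), and the plate front edge from (65,600) to (605,628). In side the lug screws are at (108,82) and (170,388).

Run:
```python
from h import *
np.set_printoptions(precision=4,suppress=True)
t=ctrl.snapshot("top");s=ctrl.snapshot("side")
T=lambda x,y:((x+.5)/7-.5+275,(y+.5)/7-.5+120)
S=lambda x,y:((x+.5)/6-.5+275,(y+.5)/6-.5+215)
def show(n,s,a,b,z):
    A,Bb=at(s,a,z),at(s,b,z);d=A-Bb;print(n,A[:2],Bb[:2],"mid",((A+Bb)/2)[:2],"len",np.hypot(d[0],d[1]),"yaw",np.degrees(np.arctan2(-d[0],d[1])))
show("lugsT",t,T(97,542),T(600,570),.05)
show("lugsS",s,S(108,82),S(170,388),.05)
show("screwT",t,T(283,591),T(406,598),.033)
show("screwS",s,S(99,212),S(112,290),.033)
show("edgeT",t,T(65,600),T(605,628),.03)
show("dish back T",t,T(240,230),T(488,243),.05)
show("dish front T",t,T(228,475),T(472,486),.047)
show("edgeS",s,S(75,130),S(122,440),.03)
ov=[]
for c,p in((t,(.5003,.3575,-.1787)),(s,(.4986,.3566,-.148))):
    im=cv2.resize(c["img"][:,:,::-1],None,fx=4,fy=4);m=sil(c,p)
    cv2.drawContours(im,cv2.findContours(m,0,1)[0],-1,(255,0,0),1);cv2.drawContours(im,cv2.findContours(orange(c).astype(np.uint8),0,1)[0],-1,(0,255,0),1)
    q=proj(c,(.55,.35,.02))*4;x,y=q.astype(int);ov.append(im[y-200:y+200,x-200:x+200])
cv2.imwrite("pics/ov.png",np.hstack(ov))
```

```text
lugsT [0.6661 0.0508] [ 0.6562 -0.0942] mid [ 0.6612 -0.0217] len 0.1452966290847518 yaw -3.9424372563749532
lugsS [0.6637 0.0498] [ 0.6546 -0.0935] mid [ 0.6592 -0.0218] len 0.14355045385027387 yaw -3.616609097166768
screwT [ 0.653  -0.0037] [ 0.6505 -0.0397] mid [ 0.6518 -0.0217] len 0.036103194303377065 yaw -4.003842927650861
screwS [0.6521 0.0048] [ 0.6493 -0.032 ] mid [ 0.6507 -0.0136] len 0.036944027253215175 yaw -4.398893300489487
edgeT [0.6515 0.0603] [ 0.6412 -0.0982] mid [ 0.6464 -0.019 ] len 0.15885320947727696 yaw -3.7076274906993687
dish back T [0.7573 0.0078] [ 0.7525 -0.0643] mid [ 0.7549 -0.0282] len 0.07234588284606694 yaw -3.838820638721189
dish front T [0.6856 0.0125] [ 0.6815 -0.0583] mid [ 0.6836 -0.0229] len 0.07083207161113267 yaw -3.3509884432909582
edgeS [0.6525 0.0504] [ 0.6405 -0.0929] mid [ 0.6465 -0.0213] len 0.14384877722840148 yaw -4.780665192394938
```

View pics/ov.png

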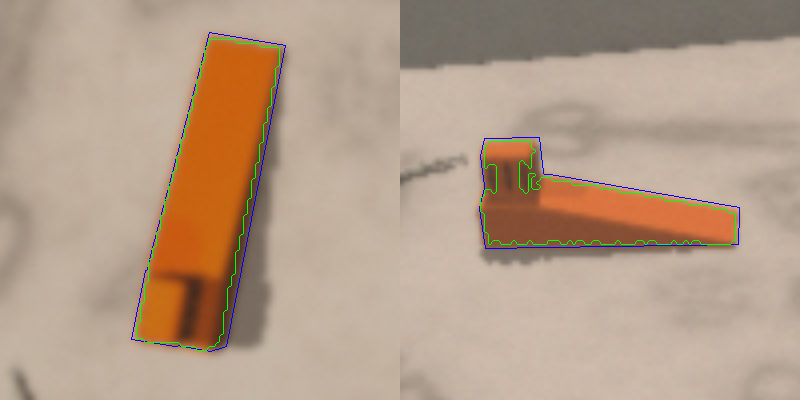

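The silhouette fit is good in both views. The wedge is at about (0.4995, 0.357) with yaw -10.2°, and the stage origin is at about (0.6475, -0.021) with yaw -3.85°. I'll move above the wedge.

Emit:
apply_moves:
  commands:
    - [[26,50,0],-0.514,0.3]
    - [[26,50,0],-0.514,0.3]
    - [[26,50,0],-0.514,0.3]
    - [[26,50,0],-0.514,0.3]
    - [[26,50,0],-0.514,0.3]
    - [[26,50,0],-0.514,0.3]
    - [[26,50,0],-0.514,0.3]
    - [[26,50,0],-0.514,0.3]
    - [[26,50,0],-0.514,0.3]
    - [[26,50,0],-0.514,0.3]
    - [[26,50,0],-0.514,0.3]
    - [[26,50,0],-0.514,0.3]
    - [[26,50,0],-0.514,0.3]
    - [[26,50,0],-0.514,0.3]
    - [[27.7,99.4,0],-0.514,0.3]
    - [[27.7,99.4,0],-0.514,0.3]
    - [[27.7,99.4,0],-0.514,0.3]
    - [[27.7,99.4,0],-0.514,0.3]
    - [[27.7,99.4,0],-0.514,0.3]
    - [[27.7,99.4,0],-0.514,0.3]

```text
clock: 2.47
tool_pos: [0.4906, 0.1147, 0.2441]
orientation: [180.0, 0.0, 169.8]
force: [-0.0, 0.1, 0.2]
opening: 0.0613
gripper_force: 0.0
```

Emit:
apply_moves:
  commands:
    - [[0.9,24.2,-4],0,0.3]
    - [[0.9,24.2,-4],0,0.3]
    - [[0.9,24.2,-4],0,0.3]
    - [[0.9,24.2,-4],0,0.3]
    - [[0.9,24.2,-4],0,0.3]
    - [[0.9,24.2,-4],0,0.3]
    - [[0.9,24.2,-4],0,0.3]
    - [[0.9,24.2,-4],0,0.3]
    - [[0.9,24.2,-10],0,0.3]
    - [[0.9,24.2,-10],0,0.3]
    - [[0.9,24.2,-13],0,0.3]
    - [[0.9,24.2,-13],0,0.3]
    - [[0.9,24.2,-13],0,0.3]

```text
clock: 3.55
tool_pos: [0.4997, 0.353, 0.1132]
orientation: [-179.8, -0.1, 169.7]
force: [1.5, 0.1, 0.2]
opening: 0.0614
gripper_force: 0.0
```

Run:
```python
from h import *
o=ctrl.get_obs();print(o["tool_pos"],o["clock"])
s=ctrl.snapshot("side");q=proj(s,(.54,.35,.05)).astype(int);save(s,"s1.png",(q[0]-70,q[1]-55,q[0]+70,q[1]+50),5)
```

```text
[0.49972357 0.35302408 0.1131732 ] 3.55
```

View pics/s1.png

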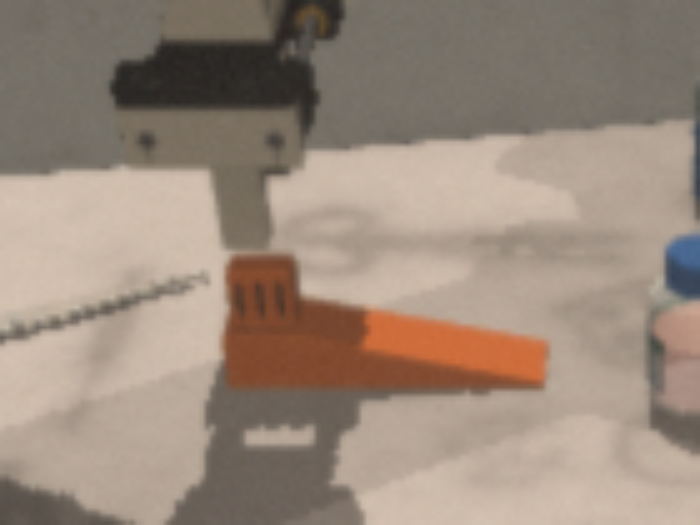

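The near finger is at columns 217–270 and the grip at 228–298, so the fingers straddle the grip. I'll descend, close and lift.

Emit:
apply_moves:
  commands:
    - [[0,0,-3],0,0.3]
    - [[0,0,-5.5],0,0.3]
    - [[0,0,-6.4],0,0.3]
    - [[0,0,-6.4],0,0.3]
    - [[0,0,-6.4],0,0.3]
    - [[0,0,-6.4],0,1]
    - [[0,0,-6.4],0,1]
    - [[0,0,-6.4],0,1]
    - [[0,0,-6.4],0,1]
    - [[0,0,-6.4],0,1]
    - [[0,0,-6.4],0,1]
    - [[0,0,-6.4],0,1]
    - [[0,0,-6.4],0,1]
    - [[0,0,-6.4],0,1]

```text
clock: 4.77
tool_pos: [0.5001, 0.3548, 0.0497]
orientation: [180.0, 0.0, 169.8]
force: [-0.7, 0.6, 2.1]
opening: 0.0221
gripper_force: 29.9
```

Emit:
apply_moves:
  commands:
    - [[0,0,2],0,1]
    - [[0,0,4],0,1]
    - [[-1,-2,5],0,1]
    - [[-1.2,-5.5,5],0.05,1]
    - [[-1.2,-9,5],0.1,1]
    - [[-1.2,-12.5,5],0.111,1]
    - [[-1.2,-16,5],0.111,1]
    - [[-1.2,-19.5,5],0.111,1]
    - [[-1.2,-23,5],0.111,1]
    - [[-1.2,-26.5,5],0.111,1]
    - [[-1.2,-30,5],0.111,1]
    - [[-1.2,-33,5],0.111,1]
    - [[-1.2,-35.5,5],0.111,1]
    - [[-1.2,-36.5,5],0.111,1]
    - [[-1.2,-36.5,5],0.111,1]
    - [[-1.2,-36.5,5],0.111,1]

```text
clock: 6.1
tool_pos: [0.4879, -0.0107, 0.0994]
orientation: [-180.0, -0.0, 176.1]
force: [0.5, -0.5, -1.1]
opening: 0.022
gripper_force: 29.9
```

Run:
```python
from h import *
o=ctrl.get_obs();print(o["tool_pos"],o["orientation"],o["clock"],o["force"])
t=ctrl.snapshot("top");s=ctrl.snapshot("side")
a=t["img"][175:305,260:390,::-1];b=s["img"][170:300,180:310,::-1]
cv2.imwrite("pics/s2.png",cv2.resize(np.hstack([a,b]),None,fx=3,fy=3))
```

```text
[ 0.48788765 -0.01073656  0.09942962] [-1.79999671e+02 -1.49401758e-02  1.76054441e+02] 6.1 [ 0.53697115 -0.4885481  -1.12913608]
```

View pics/s2.png

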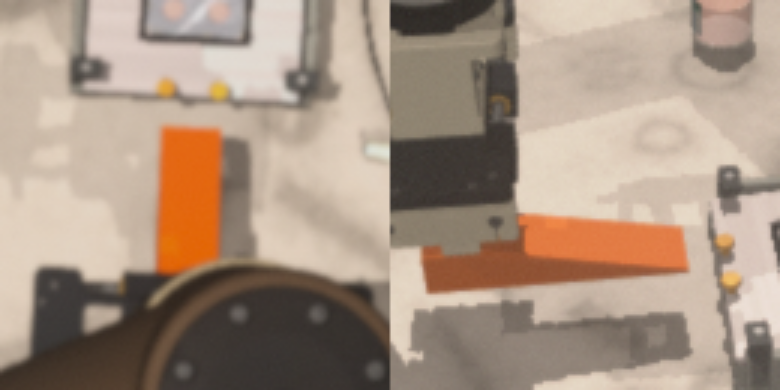

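The wedge is held straight, with its tip at about (192,129) in the top crop, in front of and roughly centred on the screws at columns 166 and 220. I'll lower it to the worktop and measure.

Emit:
apply_moves:
  commands:
    - [[0,0,-2.5],0,1]
    - [[0,0,-4.2],0,1]
    - [[0,0,-4.7],0,1]
    - [[0,0,-4.95],0,1]
    - [[0,0,-4.95],0,1]

```text
clock: 6.62
tool_pos: [0.4879, -0.0097, 0.0503]
orientation: [-180.0, -0.1, 176.2]
force: [0.6, 0.9, -1.2]
opening: 0.0218
gripper_force: 29.9
```

Run:
```python
from h import *
np.set_printoptions(precision=4,suppress=True)
o=ctrl.get_obs();print(o["tool_pos"],o["orientation"],o["clock"],o["force"])
t=ctrl.snapshot("top");m=orange(t,8).astype(np.uint8)
# ramp side edges & tip: rays with ramp plane, wedge frame iterated from guess
ys,xs=np.nonzero(m)
print("rows",ys.min()/8,ys.max()/8)
for r in range(int(ys.min()/8)+3,int(ys.max()/8),6):
    c=np.nonzero(m[r*8])[0]/8.
    x0=at(t,(c.mean(),r),.01)[0]
    tip=at(t,(c.mean(),ys.min()/8),.003)[0]
    z=.003+.225*(tip-x0);z=min(z,.03)
    print(r,at(t,(c.min()-.4,r),z),at(t,(c.max()+.4,r),z),(at(t,(c.min(),r),z)+at(t,(c.max(),r),z))[1]/2)
print("tip",at(t,(324,ys.min()/8-.4),.003))
```

```text
[ 0.4879 -0.0097  0.0503] [-179.9683   -0.0528  176.2429] 6.6167 [ 0.5959  0.9271 -1.1803]
rows 219.0 266.875
222 [0.6181 0.0024 0.0045] [ 0.6176 -0.0368  0.0045] -0.017205036385854605
228 [0.6053 0.0028 0.0074] [ 0.6048 -0.0384  0.0074] -0.017793063334005106
234 [0.5926 0.0032 0.0102] [ 0.5921 -0.0378  0.0102] -0.017332760611679595
240 [0.58   0.0056 0.013 ] [ 0.5795 -0.0373  0.013 ] -0.0158360328028383
246 [0.5675 0.006  0.0158] [ 0.567  -0.0368  0.0158] -0.015385105621527406
252 [0.5551 0.0064 0.0186] [ 0.5546 -0.0362  0.0186] -0.014936725743492228
258 [0.5428 0.0067 0.0214] [ 0.5424 -0.0337  0.0214] -0.013465154930560608
264 [0.5307 0.0091 0.0242] [ 0.5304 -0.0114  0.0242] -0.0011468270765741737
tip [ 0.625  -0.0239  0.003 ]
```

Emit:
apply_moves:
  commands:
    - [[0.5,-0.03,0],0,1]
    - [[1,-0.07,0],0,1]
    - [[1.5,-0.1,0],0,1]
    - [[2,-0.13,0],0,1]
    - [[2.5,-0.17,0],0,1]
    - [[3,-0.2,0],0,1]
    - [[3.5,-0.23,0],0,1]
    - [[4,-0.27,0],0,1]
    - [[4,-0.27,0],0,1]

```text
clock: 7.42
tool_pos: [0.5292, -0.0132, 0.05]
orientation: [-180.0, 0.0, 176.1]
force: [0.7, 0.8, -1.2]
opening: 0.0217
gripper_force: 29.9
```

Emit:
apply_moves:
  commands:
    - [[0.2,-0.01,0],0,1]
    - [[0.4,-0.03,0],0,1]
    - [[0.6,-0.04,0],0,1]
    - [[0.8,-0.05,0],0,1]
    - [[1,-0.07,0],0,1]

```text
clock: 7.83
tool_pos: [0.5382, -0.0138, 0.0501]
orientation: [180.0, 0.0, 176.2]
force: [-0.5, 0.5, -1.2]
opening: 0.0222
gripper_force: 29.9
```

Emit:
apply_moves:
  commands:
    - [[0.2,-0.01,0],0,1]
    - [[0.4,-0.03,0],0,1]
    - [[0.6,-0.04,0],0,1]
    - [[0.8,-0.05,0],0,1]
    - [[1,-0.07,0],0,1]

```text
clock: 8.25
tool_pos: [0.5467, -0.0148, 0.0496]
orientation: [-180.0, -0.2, 176.1]
force: [-12.1, 7.2, 12.5]
opening: 0.0218
gripper_force: 30.0
```

Emit:
apply_moves:
  commands:
    - [[0.2,-0.01,0],0,1]
    - [[0.4,-0.03,0],0,1]
    - [[0.6,-0.04,0],0,1]
    - [[0.8,-0.05,0],0,1]
    - [[1,-0.07,0],0,1]

```text
clock: 8.67
tool_pos: [0.5553, -0.0159, 0.0496]
orientation: [-179.9, -0.3, 176.1]
force: [-9.5, 0.3, 5.5]
opening: 0.022
gripper_force: 29.9
```

Emit:
apply_moves:
  commands:
    - [[0.2,-0.01,0],0,1]
    - [[0.4,-0.03,0],0,1]
    - [[0.6,-0.04,0],0,1]
    - [[0.8,-0.05,0],0,1]
    - [[1,-0.07,0],0,1]

```text
clock: 9.08
tool_pos: [0.5654, -0.0166, 0.0497]
orientation: [-179.9, -0.3, 176.1]
force: [-8.8, -0.2, 5.3]
opening: 0.0217
gripper_force: 29.9
```

```bash
cat >> h.py <<'E'
def track():
    o=ctrl.get_obs();print(o["clock"],np.round(o["tool_pos"],4),np.round(o["force"],1))
    for n,b in(("side",(285,240,300,272)),("top",(308,198,342,212))):
        s=ctrl.snapshot(n);im=s["img"][b[1]:b[3],b[0]:b[2]]
        h=cv2.cvtColor(im,cv2.COLOR_RGB2HSV);w=np.where((h[...,0]>14)&(h[...,0]<28)&(h[...,1]>130),h[...,1].astype(float)-130,0)
        nn,l=cv2.connectedComponents((w>0).astype(np.uint8))
        for i in range(1,nn):
            ys,xs=np.nonzero(l==i)
            if len(ys)>4:
                q=w[ys,xs];print(n,len(ys),round((xs*q).sum()/q.sum()+b[0],2),round((ys*q).sum()/q.sum()+b[1],2))
    return s
E
python3 - <<'E'
from h import *
track()
s=ctrl.snapshot("side");save(s,"s3.png",(190,205,330,300),5)
im=cv2.imread("pics/side0.png")[:,:,::-1]
b=(285,240,300,272);im=im[b[1]:b[3],b[0]:b[2]];h=cv2.cvtColor(np.ascontiguousarray(im),cv2.COLOR_RGB2HSV)
w=np.where((h[...,0]>14)&(h[...,0]<28)&(h[...,1]>130),h[...,1].astype(float)-130,0)
nn,l=cv2.connectedComponents((w>0).astype(np.uint8))
for i in range(1,nn):
    ys,xs=np.nonzero(l==i);q=w[ys,xs];print("side0",len(ys),(xs*q).sum()/q.sum()+b[0],(ys*q).sum()/q.sum()+b[1])
a=proj(s,(.652,-.004,.033));print(a,proj(s,(.652,-.004,.044)))
E
```

```text
9.0833 [ 0.5654 -0.0166  0.0497] [-8.8 -0.2  5.3]
side 17 290.99 248.52
side 22 293.07 261.4
top 23 315.18 204.21
side0 17 290.8878504672897 250.2196261682243
side0 18 293.1024590163934 263.0655737704918
[291.85476916 252.90963795] [291.90153797 248.68599174]
```

View pics/s3.png

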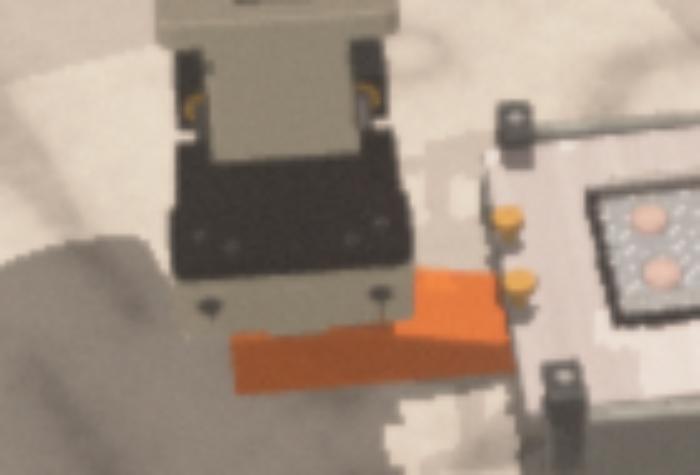

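The wedge is under the bar and the screws have risen 1.7 of an expected ~4.2 px, at ~9 N. I'll keep pushing.

Emit:
apply_moves:
  commands:
    - [[0.2,-0.01,0],0,1]
    - [[0.4,-0.03,0],0,1]
    - [[0.6,-0.04,0],0,1]
    - [[0.8,-0.05,0],0,1]
    - [[1,-0.07,0],0,1]
    - [[1.2,-0.08,0],0,1]
    - [[1.4,-0.09,0],0,1]

```text
clock: 9.82
tool_pos: [0.5795, -0.0174, 0.0497]
orientation: [-179.9, -0.3, 176.1]
force: [-9.5, 0.0, 4.9]
opening: 0.0219
gripper_force: 29.9
```

Emit:
apply_moves:
  commands:
    - [[0.1,-0.01,0],0,1]
    - [[0.2,-0.01,0],0,1]
    - [[0.3,-0.02,0],0,1]
    - [[0.4,-0.03,0],0,1]

```text
clock: 10.15
tool_pos: [0.5836, -0.0177, 0.0497]
orientation: [-179.9, -0.3, 176.1]
force: [-8.8, 1.0, 4.7]
opening: 0.022
gripper_force: 29.9
```

Emit:
apply_moves:
  commands:
    - [[0.1,-0.01,0],0,1]
    - [[0.2,-0.01,0],0,1]
    - [[0.3,-0.02,0],0,1]

```text
clock: 10.4
tool_pos: [0.5866, -0.0179, 0.0497]
orientation: [-179.9, -0.3, 176.1]
force: [-8.8, 1.2, 5.2]
opening: 0.0217
gripper_force: 29.9
```

```bash
python3 -c "
from h import *
track()"
```

```text
10.4 [ 0.5866 -0.0179  0.0497] [-8.8  1.2  5.2]
side 20 291.22 246.65
side 24 293.35 259.48
```

Emit:
apply_moves:
  commands:
    - [[0.1,-0.01,0],0,1]
    - [[0.2,-0.01,0],0,1]
    - [[0.2,-0.01,0],0,1]

```text
clock: 10.75
tool_pos: [0.5888, -0.018, 0.0497]
orientation: [-179.9, -0.2, 176.1]
force: [-7.5, 0.3, 4.2]
opening: 0.0218
gripper_force: 29.9
```

Emit:
apply_moves:
  commands:
    - [[0.1,-0.01,0],0,1]
    - [[0.1,-0.01,0],0,1]

```text
clock: 10.92
tool_pos: [0.5897, -0.0181, 0.0497]
orientation: [-179.9, -0.2, 176.1]
force: [-8.6, 1.1, 4.2]
opening: 0.0215
gripper_force: 29.9
```

Emit:
apply_moves:
  commands:
    - [[0.1,-0.01,0],0,1]
    - [[0.1,-0.01,0],0,1]

```text
clock: 11.08
tool_pos: [0.5908, -0.0181, 0.0496]
orientation: [-179.9, -0.2, 176.1]
force: [-7.0, 0.5, 4.5]
opening: 0.0221
gripper_force: 29.9
```

Emit:
apply_moves:
  commands:
    - [[0.1,-0.01,0],0,1]
    - [[0.1,-0.01,0],0,1]

```text
clock: 11.25
tool_pos: [0.5918, -0.0182, 0.0497]
orientation: [-179.9, -0.2, 176.1]
force: [-7.6, -0.5, 4.2]
opening: 0.0221
gripper_force: 29.9
```

```bash
python3 -c "
from h import *
track()"
```

```text
11.25 [ 0.5918 -0.0182  0.0497] [-7.6 -0.5  4.2]
side 19 291.29 246.18
side 22 293.51 259.04
```

Emit:
apply_moves:
  commands:
    - [[0.1,-0.01,0],0,1]
    - [[0.1,-0.01,0],0,1]

```text
clock: 11.52
tool_pos: [0.5928, -0.0183, 0.0497]
orientation: [-179.9, -0.2, 176.1]
force: [-7.4, 0.6, 4.6]
opening: 0.022
gripper_force: 29.9
```

Emit:
apply_moves:
  commands:
    - [[0.1,-0.01,0],0,1]
    - [[0.1,-0.01,0],0,1]

```text
clock: 11.68
tool_pos: [0.5938, -0.0184, 0.0497]
orientation: [-179.9, -0.2, 176.1]
force: [-8.0, 0.2, 4.5]
opening: 0.022
gripper_force: 29.9
```

Emit:
apply_moves:
  commands:
    - [[0.1,-0.01,0],0,1]
    - [[0.1,-0.01,0],0,1]

```text
clock: 11.85
tool_pos: [0.594, -0.0185, 0.0496]
orientation: [-179.9, -0.3, 176.1]
force: [-11.0, 1.7, 6.9]
opening: 0.0221
gripper_force: 30.0
```

Emit:
apply_moves:
  commands:
    - [[0,0,0],0,1]
    - [[0,0,0],0,1]
    - [[0,0,0],0,1]

```text
clock: 12.1
tool_pos: [0.594, -0.0185, 0.0497]
orientation: [-179.9, -0.3, 176.1]
force: [-10.3, 1.3, 6.2]
opening: 0.0219
gripper_force: 30.0
```

```bash
python3 -c "
from h import *
track()"
```

```text
12.1 [ 0.594  -0.0185  0.0497] [-10.3   1.3   6.2]
side 18 291.4 246.08
side 24 293.5 258.76
```

Emit:
apply_moves:
  commands:
    - [[0.05,0,0],0,1]
    - [[0.05,0,0],0,1]
    - [[0.05,0,0],0,1]

```text
clock: 12.45
tool_pos: [0.5941, -0.0185, 0.0497]
orientation: [-179.9, -0.3, 176.1]
force: [-11.3, 2.3, 7.8]
opening: 0.0217
gripper_force: 30.0
```

The force climbs while the tool stalls, and the screw rise is the full ~4.2 px, so the plate is at its stops. I'll release and retreat upward.

Emit:
apply_moves:
  commands:
    - [[0.05,0,0],0,0.4]
    - [[0.05,0,0],0,0.4]
    - [[0.05,0,0],0,0.4]
    - [[0.05,0,0],0,0.4]
    - [[0.05,0,0],0,0.4]
    - [[0.05,0,0],0,0.4]
    - [[0,0,1],0,0.4]
    - [[0,0,2.5],0,0.4]
    - [[0,0,5],0,0.4]
    - [[0,0,9],0,0.4]
    - [[-3,0,13],0,0.4]
    - [[-7,0,15],0,0.4]
    - [[-11,0,15],0,0.4]
    - [[-11,0,15],0,0.4]
    - [[-11,0,15],0,0.4]

```text
clock: 13.7
tool_pos: [0.4853, -0.0182, 0.2022]
orientation: [179.9, 0.2, 176.2]
force: [-0.3, 0.3, 0.3]
opening: 0.0525
gripper_force: 0.0
```

```bash
python3 -c "
from h import *
track()
t=ctrl.snapshot('top');s=ctrl.snapshot('side')
print(fitw([s],[.594,-.018,-.067]))
save(s,'s4.png',(220,205,360,300),5)"
```

```text
13.7 [ 0.4853 -0.0182  0.2022] [-0.3  0.3  0.3]
side 15 291.38 245.93
side 22 293.57 258.64
top 25 315.29 203.62
top 26 333.03 204.47
(array([ 0.58961567, -0.02124457,  0.072622  ]), np.float64(0.5492206464801328))
```

View pics/s4.png

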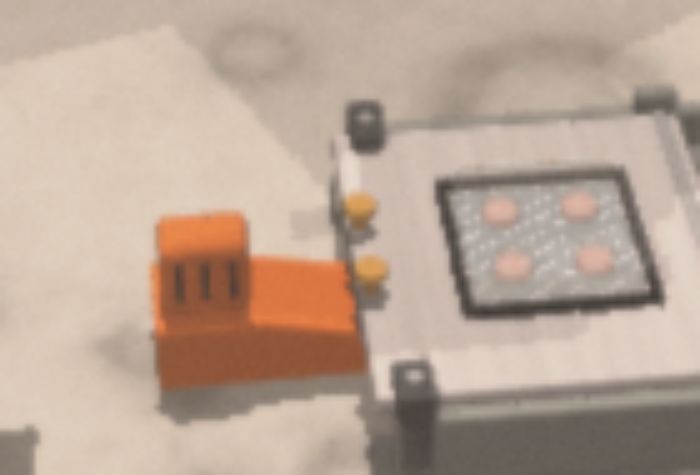

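The wedge sits under the bar with its grip at about crop (203,265). The plate is up against both lugs, the screws have held their height, and the gripper is clear.

```bash
python3 -c "
from plant import ctrl
print(ctrl.close_job())"
```

```text
the job is handed in; nothing more can be done
None
```

I pushed the wedge under the foot bar until the plate met its stops and the push force began to climb (about 8 to 11 N), then let go with the plate still at full height; the job was handed in at about 14 s, no verdict came back, and the arm was kept clear of the bottle and marker, though I did not re-check them.

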